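# Handle the file and bring it to the frame

### The job

Push the loose wooden handle fully home on the bare tang of the file that stands in the tool block, draw the file out of the block by that handle, and bring it over the cork picture frame, ready to break the edge of the rail that has no corks yet. Finish while still holding it, quite still, by the handle: the handle end up, the file sloping at about 45 degrees with its flat face lying across that rail (the blade's width along the rail), its point a few centimetres above the middle of the rail and touching nothing. Leave the frame, the chisels, the glue bottle and the loose cork where they are.

Things in the scene. Friction and masses are not known exactly. Their poses are not given: they have to be found in the camera images.
- file: dark steel hand file, the only tool in the block without a handle, standing point down in one of the block's slots, on its floor 10 above the bench; leans up to 2 degrees. Blade 150 long, 18 wide (own x), 5 thick (own y), narrowing to 15 x 4 over the last 35 at the point. About 85 g. Origin: middle of the point end; own z runs from point to tang (up at the start)
- file_shoulder (a point): middle of the square step, 18 x 5, where the blade ends and the tang begins: 150 from the point along the file's z. A handle that is fully home has its mouth against this step
- file_tang (a point): free end of the file's bare tang, 192 from the point along the file's z. The tang is 42 long and tapers from 7.8 x 6 at the blade to 5 x 4.5 near its end and 2.6 x 2.6 at the end
- file_point (a point): middle of the point end of the file (the file body's origin)
- handle: loose push-on file handle, brown wood with aluminium ferrule, 95 long, standing on its ferrule on the bench, bore down. Ferrule 23 diameter over the lowest 14; straight round waist 26 diameter from 14 to 66 above the mouth; rounded butt, 30 diameter at 80. About 75 g. Origin: centre of the mouth (underside); own z up to the butt. It may go on at any angle about its axis
- handle_mouth (a point): centre of the handle's open lower end (its origin), on the file's shoulder when fully home. Bore 11.2 diameter, 46 deep; 26 up inside it two sprung leaves face each other along the handle's own x. Pushing on takes some 10 to 15 N (from when the mouth is about 26 below the tang's end); the leaves then grip the tang with some 8 to 10 N, so the file can be carried by the handle
- handle_grip (a point): on the handle's axis 54 above the mouth, in the straight waist: a good height to grip it
- tool_block: wooden block screwed to the bench, 54 (own x) x 150 (own y) x 70 high, origin at the centre of its underside. Three slots 45 apart in a row along its own y; each slot is 20 (x) by 6.5 (y) and 60 deep from the top. The file and two chisels stand in the slots in any order, their widths along the block's x
- chisel1: short chisel with its own dark wooden handle, standing edge down in a slot of the block; 164 long, top about 174 above the bench, handle 27 diameter. Origin at the cutting edge. Not to be disturbed
- chisel2: second short chisel, just like the first, in another slot. Not to be disturbed
- frame: half-made picture frame of dark wood lying flat on the bench, 160 (own x) x 200 (own y), rails 30 wide and 14 thick, corks of 23 diameter glued on three rails (their tops 36 above the bench); the fourth rail, on the frame's +y side towards the tool block, is bare. Origin at the centre of its underside. About 600 g, loose on the bench. Not to be disturbed
- bare_rail (a point): middle of the top face of the bare rail, 14 above the bench; the rail runs along the frame's own x, 160 long and 30 wide
- glue_bottle: white glue bottle with a black nozzle, 50 diameter, 135 high, standing; origin at its underside. Not to be disturbed
- loose_cork: loose bottle cork standing on end, 23 diameter, 44 high; origin at its underside. Not to be disturbed

How it is judged:
On the way, in this order (a step that is already met when the one before it is completed fails the run):
1. the handle is fully home on the tang while the file still stands in the block (distance between handle_mouth and file_shoulder below 0.005 m and angle between the z axis of handle and the z axis of file, either way round below 0.15 rad and height (world z) of file_point below 0.03 m), for 0.2 s.
2. the file is drawn right out of the block, its point above the block's top, the handle still home (height (world z) of file_point above 0.075 m and distance between handle_mouth and file_shoulder below 0.006 m), for 0.05 s.
At the end, for the whole second after the job is handed in: Fingers hold the handle, still home (within 6 mm); file 32 to 58 deg from upright, tang end up, blade width within 20 deg of the rail's direction, point within 30 mm (level) of the rail's middle and 12 to 81 mm above its top; file touches neither frame nor fingers and is still (distance between handle_mouth and file_shoulder below 0.006 m and contact force between the fingers and handle above 2 N and angle between file's own z axis and vertical between 0.56 and 1.01 rad and angle between the x axis of file and the x axis of frame, either way round below 0.35 rad and horizontal distance between file_point and bare_rail below 0.03 m and height (world z) of file_point between 0.026 and 0.095 m and contact force between file and frame below 0.1 N and contact force between file and the fingers below 0.1 N and linear speed of file below 0.03 m/s and angular speed of file below 0.2 rad/s); the arm keeps its last pose, push and grip.
It fails at once if the frame is shifted by more than 15 mm (distance of frame from where it was at the start of the episode above 0.015 m).
It fails at once if a chisel is shifted by more than 20 mm (distance of any of chisel1, chisel2 from where it was at the start of the episode above 0.02 m).
It fails at once if the glue bottle is shifted by more than 20 mm (distance of glue_bottle from where it was at the start of the episode above 0.02 m).
It fails at once if the loose cork is shifted by more than 20 mm (distance of loose_cork from where it was at the start of the episode above 0.02 m).
It also fails if it takes over 45 s, if anything falls off the work surface, if the arm or the gripper's body presses on something with over 40 N, if the wrist force passes 120 N, or if a joint passes its speed limit or range.

### The arm

A 6-joint arm with a two-finger parallel gripper is mounted at the origin on the work surface. World frame = base frame: x ahead of the robot, y to its left, z up, the work surface at z = 0. Lengths are in m, angles in rad, forces in N, time in s.
With the tool pointing down it reaches from about 0.375 to 0.975 m from the base axis. Payload 3.8 kg.
Tool frame: the origin (TCP) lies midway between the tips of the shut fingers; the grasp point (between the pads) lies 19 mm behind it; z points along the fingers, y is the line along which they close (so a half turn about z gives the same grasp; the last joint's range is limited). The gripper opens to 85 mm and grips with 20 to 120 N. Pads are 22 mm wide; open, the fingers measure 114 mm over their backs; the gripper's body (76 mm by 85 mm) begins 54 mm behind the grasp point. The pads swing forward as they close: fully open they stand 13 mm farther back than shut.
Start: joints at [-1.151, 0.264, 1.604, -0, 1.274, -0.037], TCP at [0.298, -0.606, 0.231] pointing down, gripper open.
Joint ranges: [-2.63, 2.63], [-0.94, 2.18], [0.31, 2.57], [-1.31, 4.45], [0, 2.66], [-2.55, 2.55]. Speed limits (rad/s): [2.57, 2.57, 3.14, 3.14, 3.14, 3.14].

### API

Orientations are given as a rotation vector (axis times angle).
In Python, from workcell import sensors, viewer, job gives the robot as it stands.
- The arm moves only by the shell command python3 -m inch 'ROWS' [FORCE]. ROWS is JSON, one flat list of numbers, 7 for each row, row after row: the shift along the tool's x, y, z in mm, then the turn, a rotation vector about the tool's x, y, z in degrees, then the finger opening in mm, from 0 to 85.4. A call has exactly 8 rows; each row shifts and turns the commanded pose from where the row before left it, along the tool's axes as they then stand; what a row does not reach is not made up. A row lasts 1/10 s, in which the tool goes at most 50 mm and 8.59 degrees, less where a joint would pass 70% of its speed; a pose out of reach is approached as far as the arm can. A call is refused whole if a number of a shift passes 50 or a number of a turn 8.59, either way. A call with a gripper value outside its range is refused whole. The fingers move at their own pace and stop on an object; FORCE is the grip in N (left out, the last holds). Time passes only in rows, so rows that do not move let the fingers close, or fill a call up. It gives the time, the measured TCP pose, the force, the opening and the grip force at its end, in the units of the state.
- sensors.read_state(): the state, without advancing time (a new reading comes with each control period).
- viewer.read_camera(name): name is "side" or "top"; returns the picture (384x512x3 uint8, red, green, blue); there is no depth.
- viewer.camera_params(name): a dict with "K" (3x3 intrinsics, pixels), "world_to_cam" (4x4, takes a point from world to camera coordinates). Camera axes: x right, y down, z forward; pixel columns grow to the right and rows downward; lengths in m; the calibration is good to about 2 mm. A picture is of the moment at which its call begins. camera_params takes no time and is no camera call.
- job.finish_job(): hands the job in; it is judged then, once.
The state is a dict: "time": time; "q": joint angles; "joint_vel": joint speeds; "joint_torque": joint torques, N m; "tool_pos": TCP position; "tcp_rot": TCP orientation; "wrist_force": force on the tool from outside, world axes, zero at the start; "torque": the same for the moment, N m; "width": opening from 0.0 (shut) to 1.0 (fully open); "grip_force": force on a finger pad.
Only numpy, scipy, OpenCV 4.12 (cv2) and the standard library are available. Lean on these libraries where they do the work, as an engineer would, in place of code of your own. Each camera call takes 0.05 s, during which the arm holds its last target. There are 200 camera calls.

## Working session

There is one attempt and no reset: what is moved stays moved. The work goes in short steps, Python scripts to look and compute and a shell command to move; the robot and the scene stay as the last step left them, time stands still between calls to the robot, and variables do not carry over. Pictures are saved under pics/ and viewed, at most 10 in all, crops included, and the job is handed in when it is done.

```bash
mkdir -p pics; ls
python3 - <<'E'
from workcell import sensors, viewer
import cv2,numpy as np
np.set_printoptions(precision=4,suppress=True)
for n in("side","top"):
    im=viewer.read_camera(n); cv2.imwrite(f"pics/{n}0.png",im[:,:,::-1])
    p=viewer.camera_params(n);print(n,np.array(p["K"]).tolist(),np.array(p["world_to_cam"]).round(4).tolist())
s=sensors.read_state();print({k:np.round(v,4) for k,v in s.items()})
E
```

```text
pics
side [[370.23127162164207, 0.0, 248.92926817132806], [0.0, 370.23127162164207, 192.12110621952655], [0.0, 0.0, 1.0]] [[-0.9008, -0.434, 0.0145, 0.4821], [-0.2786, 0.5518, -0.7861, 0.2751], [0.3332, -0.7121, -0.6179, 0.8297], [0.0, 0.0, 0.0, 1.0]]
top [[392.69282967588595, 0.0, 255.89143671099956], [0.0, 392.69282967588595, 194.20531644371457], [0.0, 0.0, 1.0]] [[-0.0099, -0.9999, 0.0108, -0.0161], [-0.9924, 0.0085, -0.1227, 0.5785], [0.1226, -0.012, -0.9924, 1.1226], [0.0, 0.0, 0.0, 1.0]]
{'time': np.float64(0.1), 'q': array([-1.1509,  0.2647,  1.6052, -0.    ,  1.2737, -0.0369]), 'joint_vel': array([ 0.0013, -0.0018, -0.0027, -0.0009, -0.0002,  0.0017]), 'joint_torque': array([  0.0015, -51.6704, -36.859 ,  -0.    ,   0.0062,   0.    ]), 'tool_pos': array([ 0.2974, -0.6052,  0.2301]), 'tcp_rot': array([-3.0581, -0.7109,  0.0006]), 'wrist_force': array([-0.3286,  0.2196, -0.809 ]), 'torque': array([ 0.0113, -0.018 , -0.0188]), 'grip_force': np.float64(0.0), 'width': np.float64(0.9975)}
```

View pics/side0.png

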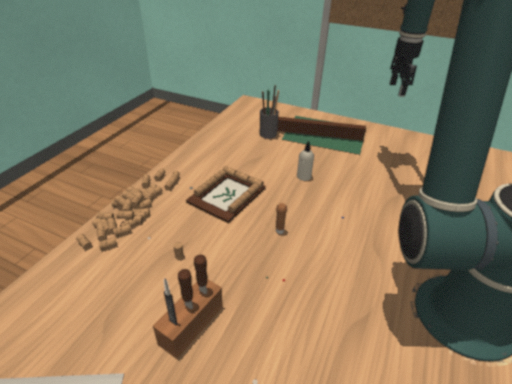

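View pics/top0.png

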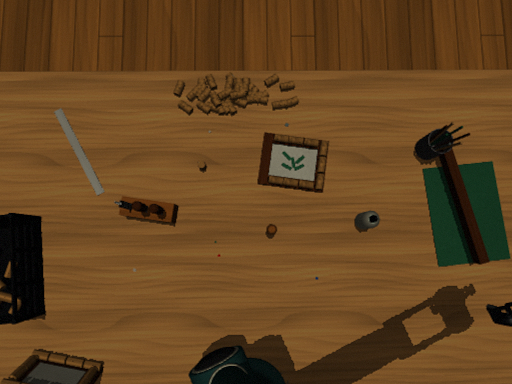

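The side view shows the file in the nearest slot at about (168,290), the chisels at (186,280) and (201,265), the handle at (281,218), the frame at (227,193) and the bottle at (305,162). In the top view the file is at (122,204), the handle at (271,230) and the bare rail at (265,159).

```bash
cat > h.py <<'E'
import numpy as np,cv2
from scipy.spatial.transform import Rotation as R
from workcell import sensors, viewer
np.set_printoptions(precision=4,suppress=True)
P={}
for n in("side","top"):
    p=viewer.camera_params(n);P[n]=(np.array(p["K"]),np.array(p["world_to_cam"]))
def proj(n,X):
    K,T=P[n];c=K@(T[:3,:3]@np.asarray(X)+T[:3,3]);return c[:2]/c[2]
def ray(n,uv):
    K,T=P[n];d=T[:3,:3].T@np.linalg.inv(K)@np.array([*uv,1.]);return -T[:3,:3].T@T[:3,3],d/np.linalg.norm(d)
def plane(n,uv,z):
    o,d=ray(n,uv);return o+d*(z-o[2])/d[2]
def tri(a,b):
    A=np.zeros((3,3));y=np.zeros(3);L=[]
    for n,uv in(("side",a),("top",b)):
        o,d=ray(n,uv);M=np.eye(3)-np.outer(d,d);A+=M;y+=M@o;L.append((o,M))
    X=np.linalg.solve(A,y);return X,[np.linalg.norm(M@(X-o)) for o,M in L]
def shot(n):return viewer.read_camera(n)
def crop(im,u,v,w,h,s):return cv2.resize(im[v:v+h,u:u+w,::-1],None,fx=s,fy=s,interpolation=cv2.INTER_CUBIC)
E
python3 - <<'E'
from h import *
a=cv2.imread("pics/side0.png")[:,:,::-1];b=cv2.imread("pics/top0.png")[:,:,::-1]
A=np.hstack([crop(a,148,245,80,60,5)[:300],crop(a,250,190,80,60,5)])
B=np.hstack([crop(b,105,180,80,60,5),crop(b,255,120,80,60,5)])
B2=crop(b,250,215,40,30,5)
img=np.vstack([A,B]);cv2.imwrite("pics/c1.png",img)
E
```

```text
(no output)
```

View pics/c1.png

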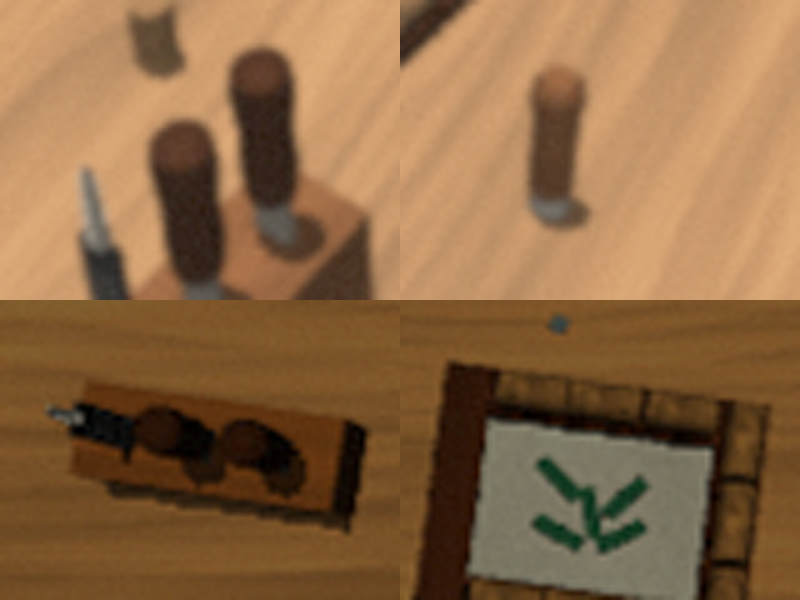

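The crops show the file tang tip at side (165,278.6) and top (114.4,202). The shoulder is near side (167.6,293.6) and top (120.6,203.3). The bare rail's dark strip starts at top (264,132).

Run:
```python
from h import *
a=cv2.imread("pics/side0.png")[:,:,::-1].astype(int);b=cv2.imread("pics/top0.png")[:,:,::-1].astype(int)
print("tip",tri((165,278.4),(114.1,201.7)),"shoulder",tri((167.4,293.4),(120.6,203.2)))
def comp(mask,box):
    u,v,w,h=box;m=np.zeros(mask.shape,np.uint8);m[v:v+h,u:u+w]=mask[v:v+h,u:u+w]
    n,l,s,c=cv2.connectedComponentsWithStats(m);i=1+np.argmax(s[1:,4]);return (l==i).astype(np.uint8),c[i],s[i]
# handle
am,c,s=comp((a.sum(2)<300)|(a[:,:,0]-a[:,:,2]<20),(265,195,35,45));print("side handle",c,s)
for r in range(s[1],s[1]+s[3]):
    x=np.where(am[r])[0];print(r,x.min(),x.max(),a[r,x.min():x.max()+1].mean(0).round(),end=' | ')
bm,c,s=comp((b[:,:,0]-b[:,:,1]>35)|(b.sum(2)<120),(258,218,28,25));print("\ntop handle",c,s)
print(b[228:234,262:282].sum(2))
# bare rail
rm,c,s=comp((b.sum(2)<130)&(b[:,:,0]>b[:,:,2]+20),(250,120,90,80))
print("rail",c,s,b[160,258:275].tolist())
# block top
km,c,s=comp((b[:,:,0]-b[:,:,1]>45),(105,185,80,45));print("block",c,s)
r=cv2.minAreaRect(cv2.findContours(km,0,1)[0][0]);print(r,cv2.boxPoints(r))
cv2.imwrite("pics/m.png",np.hstack([am[190:245,250:330],bm[205:260,240:320],rm[120:175,250:330],km[180:235,105:185]])*255)
```

```text
tip (array([0.5407, 0.3354, 0.2027]), [np.float64(0.0012629464710905087), np.float64(0.001262946471090466)]) shoulder (array([0.5421, 0.3344, 0.158 ]), [np.float64(0.0005187176622523944), np.float64(0.0005187176622525188)])
side handle [280.7195 220.252 ] [276 206  11  29 246]
206 278 285 [150. 101.  66.] | 207 277 286 [140.  96.  64.] | 208 277 286 [132.  90.  60.] | 209 277 286 [123.  84.  56.] | 210 276 286 [114.  79.  54.] | 211 277 285 [102.  71.  49.] | 212 277 285 [94. 65. 43.] | 213 277 285 [94. 66. 46.] | 214 277 285 [93. 66. 45.] | 215 277 285 [95. 68. 47.] | 216 277 285 [95. 68. 47.] | 217 276 284 [95. 67. 46.] | 218 277 284 [92. 65. 44.] | 219 276 284 [97. 69. 47.] | 220 276 284 [97. 69. 47.] | 221 276 284 [94. 66. 45.] | 222 276 284 [94. 67. 46.] | 223 276 284 [93. 66. 44.] | 224 276 284 [93. 66. 46.] | 225 276 284 [94. 66. 46.] | 226 276 283 [89. 62. 43.] | 227 276 283 [90. 63. 44.] | 228 276 283 [94. 68. 49.] | 229 276 283 [97. 76. 61.] | 230 277 285 [105.  91.  78.] | 231 277 286 [109.  98.  85.] | 232 278 286 [108.  96.  82.] | 233 280 286 [104.  87.  71.] | 234 279 
[... 315 characters left out ...]
2 246
  247 247]
 [229 235 237 219 118  47  80 129 152 156 153 150 119  84 138 217 242 230
  236 236]
 [226 228 242 161  84  60  77  94 129 130 126 114  95  83 205 240 233 235
  236 238]
 [209 213 228 152  88  67  57  75  76  77  70  69  71 146 214 228 220 221
  225 230]]
rail [284.502  162.3327] [258 133  70  60 986] [[123, 83, 41], [125, 84, 41], [86, 53, 25], [46, 21, 8], [47, 24, 8], [48, 24, 10], [50, 23, 9], [49, 23, 10], [46, 20, 4], [50, 24, 9], [47, 20, 2], [46, 18, 3], [81, 74, 62], [117, 113, 95], [126, 122, 104], [124, 119, 101], [127, 120, 103]]
block [169.     212.5652] [166 210   6   7  23]
((168.5, 213.0), (6.0, 5.0), 90.0) [[166. 210.]
 [171. 210.]
 [171. 216.]
 [166. 216.]]
```

Run:
```python
from h import *
a=cv2.imread("pics/side0.png")[:,:,::-1].astype(int);b=cv2.imread("pics/top0.png")[:,:,::-1].astype(int)
for n in P: print(n,ray(n,(256,192))[0])
print("top handle sums");print(b[220:242,262:282].sum(2))
# rail
m=(b.sum(2)<115).astype(np.uint8);m[:,:255]=0;m[:,275:]=0;m[:125]=0;m[200:]=0
m=cv2.morphologyEx(m,cv2.MORPH_OPEN,np.ones((5,5),np.uint8))
c=max(cv2.findContours(m,0,1)[0],key=cv2.contourArea);r=cv2.minAreaRect(c);bp=cv2.boxPoints(r);print(r)
Q=np.array([plane("top",p,.014) for p in bp]);print(Q,"mid",plane("top",r[0],.014))
# side axis of handle: waist rows ~212..227 -> near z .05
for nm,uv in(("butt",(281.3,211)),("waist",(280.3,220))):print(nm,proj("side",plane("top",(271.2,228.5),.08)))
```

```text
side [0.2344 0.6483 0.722 ]
top [ 0.4363 -0.0075  1.1852]
top handle sums
[[236 234 230 232 228 235 231 233 231 228 228 232 215 234 230 228 228 227
  226 226]
 [223 233 231 228 228 225 233 221 223 224 228 218 236 233 230 234 236 229
  226 232]
 [233 229 234 232 230 231 235 237 237 223 238 234 232 222 229 224 227 228
  232 224]
 [216 225 225 225 227 218 224 202 207 201 210 222 223 219 220 226 223 220
  220 220]
 [213 217 220 215 216 222 202 138  88  97 136 176 189 213 216 222 217 216
  217 217]
 [216 218 217 214 225 206 147 102  86  90  93  94 112 177 215 218 215 217
  218 223]
 [225 217 218 225 205 138  80  99 130 144 138 137 103 102 185 232 230 232
  225 223]
 [241 238 237 245 176 100  90 133 158 159 164 170 143  85 133 227 243 252
  248 247]
 [238 243 250 249 163  72 109 153 167 171 154 165 156 111 118 218 247 244
  249 248]
 [238 242 244 248 159  68 127 162 168 163 164 171 168 109 100 210 252 246
  244 253]
 [243 247 249 255 153  67 109 159 173 154 166 165 154 108  87 206 252 246
  247 247]
 [229 235 237 219 118  47  80 129 152 156 153 150 119  84 138 217 242 230
  236 236]
 [226 
[... 437 characters left out ...]
243 194 104  88  88  90 129 209 237 236 235 233 233 235
  226 231]
 [232 229 238 225 234 238 184 141 147 138 202 234 238 235 231 234 233 237
  235 231]
 [230 232 230 224 233 226 238 230 233 247 235 222 235 232 223 229 223 228
  220 221]
 [217 223 229 223 221 223 218 232 225 228 225 219 223 213 212 219 224 214
  224 215]
 [232 226 232 231 225 233 230 224 233 233 232 229 227 227 236 228 226 225
  239 229]]
((265.6830749511719, 158.46226501464844), (10.639159202575684, 51.588096618652344), 6.788974285125732)
[[ 0.6137 -0.0264  0.014 ]
 [ 0.7723 -0.0467  0.014 ]
 [ 0.7681 -0.0791  0.014 ]
 [ 0.6096 -0.0582  0.014 ]] mid [ 0.6903 -0.0525  0.014 ]
butt [279.8581 209.099 ]
waist [279.8581 209.099 ]
```

Run:
```python
from h import *
for uv in((271.4,229.3),(271.4,229.8),(271,229.3)):
    X=plane("top",uv,.08);print(X,"butt side",proj("side",X),"waist",proj("side",[X[0],X[1],.04]),"foot",proj("side",[X[0],X[1],0]))
print(tri((281.5,211),(271.4,229.3)))
print("cork",plane("top",(202,168),.03),"bottle",plane("top",(370,219),.1))
```

```text
[ 0.4733 -0.0634  0.08  ] butt side [280.7171 209.2308] waist [279.7242 220.362 ] foot [278.7788 230.9603]
[ 0.4719 -0.0634  0.08  ] butt side [281.2037 209.3902] waist [280.1984 220.5228] foot [279.2412 231.1221]
[ 0.4733 -0.0623  0.08  ] butt side [280.5555 209.4771] waist [279.5658 220.6111] foot [278.6235 231.2115]
(array([ 0.4723, -0.0641,  0.0738]), [np.float64(0.0012923082851358896), np.float64(0.0012923082851357738)])
cork [0.6592 0.1386 0.03  ] bottle [ 0.4985 -0.3362  0.1   ]
```

```bash
python3 -m inch '[33,-34,0,0,0,0,85, 33,-34,0,0,0,0,85, 33,-34,0,0,0,0,85, 33,-34,0,0,0,0,85, 33,-34,0,0,0,0,85, 33,-34,0,0,0,0,85, 33,-34,0,0,0,0,85, 33,-34,0,0,0,0,85]' 80
python3 -m inch '[33,-34,0,0,0,0,85, 33,-34,0,0,0,0,85, 33,-34,0,0,0,0,85, 33,-34,0,0,0,0,85, 0,0,0,0,0,-8.55,85, 0,0,0,0,0,-8.55,85, 0,0,0,0,0,-8.55,85, 0,0,0,0,0,-8.55,85]'
python3 -m inch '[0,0,0,0,0,-8.55,85, 0,0,0,0,0,-8.55,85, 0,0,0,0,0,-8.55,85, 0,0,0,0,0,-8.55,85, 0,0,0,0,0,-8.55,85, 0,0,0,0,0,-8.55,85, 0,0,0,0,0,-8.55,85, 0,0,0,0,0,-8.55,85]'
cat >> h.py <<'E'
def st():
    s=sensors.read_state();M=R.from_rotvec(s["tcp_rot"]).as_matrix();print(round(s["time"],2),"q",s["q"],"tcp",s["tool_pos"],"\n",M,"F",s["wrist_force"],s["torque"],"w",s["width"],s["grip_force"]);return s,M
E
python3 - <<'E'
from h import *
s,M=st();print("to handle mm",1e3*M.T@(np.array([.472,-.0635,.035])-s["tool_pos"]),"yaw",np.degrees(np.arctan2(M[1,0],M[0,0])))
E
```

```text
time: 0.9
tool_pos: [0.4146, -0.2432, 0.2309]
tcp_rot: [-3.06, -0.71, 0.0]
wrist_force: [0.8, -0.3, 0.2]
width: 0.998
grip_force: 0.0
time: 1.7
tool_pos: [0.4728, -0.0645, 0.2308]
tcp_rot: [-2.709, -1.589, 0.001]
wrist_force: [0.1, 0.5, -0.3]
width: 0.994
grip_force: 0.0
time: 2.5
tool_pos: [0.4727, -0.0648, 0.2308]
tcp_rot: [-1.349, -2.836, 0.0]
wrist_force: [0.1, -0.0, -0.5]
width: 0.998
grip_force: 0.0
2.5 q [-0.1885 -0.1162  2.0115  0.      1.2472 -0.8714] tcp [ 0.4727 -0.0648  0.2308] 
 [[-0.631   0.7758 -0.0009]
 [ 0.7758  0.631   0.0002]
 [ 0.0007 -0.0006 -1.    ]] F [ 0.1498 -0.0424 -0.5247] [ 0.0118 -0.0139 -0.0562] w 0.9984576855324069 0.0
to handle mm [  1.372    0.3829 195.7845] yaw 129.12654521385727
```

```bash
python3 -m inch '[1.4,0.4,20,0,0,-8.48,85, 0,0,25,0,0,-8.48,85, 0,0,30,0,0,-8.48,85, 0,0,30,0,0,-8.48,85, 0,0,30,0,0,-8.48,85, 0,0,30,0,0,0,85, 0,0,20,0,0,0,85, 0,0,11,0,0,0,85]'
python3 -m inch '[0,0,0,0,0,0,20, 0,0,0,0,0,0,20, 0,0,0,0,0,0,20, 0,0,0,0,0,0,20, 0,0,0,0,0,0,20, 0,0,0,0,0,0,20, 0,0,0,0,0,0,20, 0,0,0,0,0,0,20]' 80
python3 - <<'E'
from h import *
s,M=st();print("yaw",np.degrees(np.arctan2(M[1,0],M[0,0])))
a=shot("side");b=shot("top")
p=proj("side",s["tool_pos"]).astype(int);q=proj("top",s["tool_pos"]).astype(int);print(p,q)
cv2.imwrite("pics/g1.png",np.hstack([crop(a,p[0]-40,p[1]-40,80,70,5),crop(b,q[0]-40,q[1]-40,80,70,5)]))
E
```

```text
time: 3.3
tool_pos: [0.4705, -0.0632, 0.0329]
tcp_rot: [-0.241, -3.128, -0.001]
wrist_force: [0.2, -0.3, -0.1]
width: 0.994
grip_force: 0.0
time: 4.1
tool_pos: [0.4739, -0.064, 0.0368]
tcp_rot: [0.241, 3.13, -0.001]
wrist_force: [-0.8, -0.1, 6.1]
width: 0.297
grip_force: 76.2
4.1 q [-0.1862  0.1051  2.1906 -0.0003  0.8432 -1.6028] tcp [ 0.4739 -0.064   0.0368] 
 [[-0.9882  0.1534  0.0026]
 [ 0.1534  0.9882 -0.0007]
 [-0.0027 -0.0003 -1.    ]] F [-0.7632 -0.1     6.0804] [-0.0652  0.1815  0.0227] w 0.29682899282484015 76.218806526158
yaw 171.1786977933142
[279 221] [270 229]
```

View pics/g1.png

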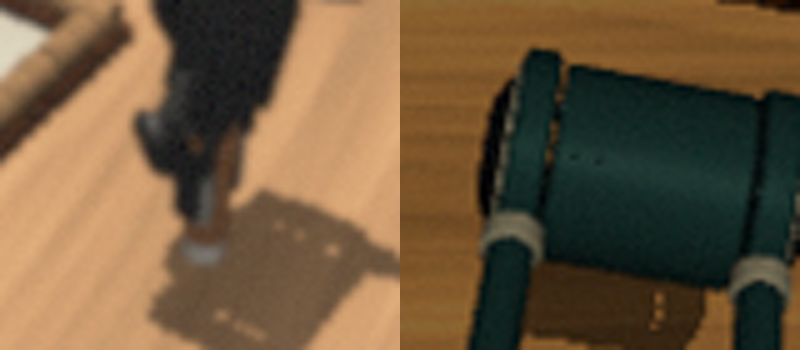

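The left crop shows the handle gripped by both fingers and upright, its ferrule at the bench near side (280,231). The gripper hides it from above. I lift it and take it over the file.

```bash
python3 -m inch '[0,0,-20,0,0,0,20, 0,0,-45,0,0,0,20, 0,0,-45,0,0,0,20, 0,0,-45,0,0,0,20, 0,0,-45,0,0,0,20, 0,0,-35,0,0,0,20, 0,35,0,0,0,0,20, 0,46,0,0,0,0,20]'
python3 -m inch '[-5,46,0,0,0,0,20, 0,46,0,0,0,0,20, 0,46,0,0,0,0,20, 0,46,0,0,0,0,20, 0,46,0,0,0,0,20, 0,46,0,0,0,0,20, 0,35,0,0,0,0,20, 0,13,0,0,0,0,20]'
python3 - <<'E'
from h import *
s,M=st()
a=shot("side");b=shot("top")
for z in(.198,.202,.206):print("tip side@",z,plane("side",(165,278.4),z))
t=s["tool_pos"];mz=t[2]-.0368
X=np.array([t[0]-.002,t[1],mz]);print("pred mouth",proj("side",X),proj("top",X))
cv2.imwrite("pics/s2.png",a[:,:,::-1]);cv2.imwrite("pics/t2.png",b[:,:,::-1])
cv2.imwrite("pics/g2.png",np.hstack([crop(a,140,240,50,75,8),crop(b,95,170,50,75,8)]))
E
```

```text
time: 5.0
tool_pos: [0.4862, 0.0159, 0.2729]
tcp_rot: [0.248, 3.127, -0.0]
wrist_force: [0.3, -0.1, -1.0]
width: 0.301
grip_force: 77.0
time: 5.8
tool_pos: [0.5393, 0.3391, 0.2697]
tcp_rot: [-0.237, -3.132, -0.001]
wrist_force: [0.0, -0.8, -0.7]
width: 0.302
grip_force: 77.0
5.8 q [ 0.5216  0.1721  1.6439  0.001   1.3257 -0.8982] tcp [0.5393 0.3391 0.2697] 
 [[-0.9886  0.1506 -0.0006]
 [ 0.1506  0.9886  0.0008]
 [ 0.0007  0.0007 -1.    ]] F [ 0.0264 -0.7562 -0.7008] [0.0045 0.0022 0.0057] w 0.30215423065045544 77.04146143543767
tip side@ 0.198 [0.5422 0.3323 0.198 ]
tip side@ 0.202 [0.5398 0.3347 0.202 ]
tip side@ 0.206 [0.5375 0.3371 0.206 ]
pred mouth [162.3604 269.0191] [108.4571 202.2735]
```

View pics/g2.png

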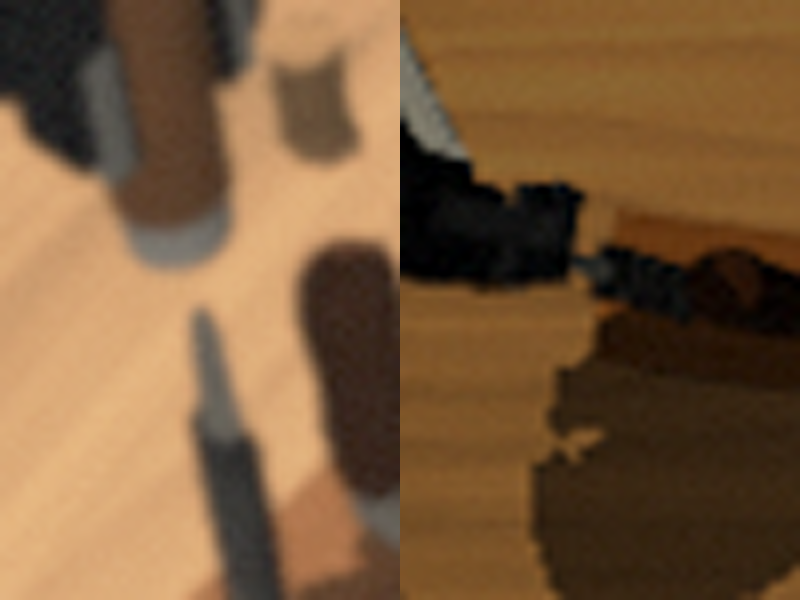

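The left crop shows the handle just above the tang: mouth centre at about side (161.8,268.3), tang tip at (164.9,278.3), and a small sideways gap to correct. The gripper hides the handle from above.

Run:
```python
from h import *
a=cv2.imread("pics/s2.png")[:,:,::-1].astype(int)
sat=a.max(2)-a.min(2)
print(sat[258:276,152:172]);print(a[258:276,152:172].sum(2))
s,M=st();t=s["tool_pos"]
m=plane("side",(161.8,268.3),t[2]-.0368);tip=plane("side",(164.9,278.3),.202)
print("mouth",m,"tip",tip,"shoulder",plane("side",(167.4,293.4),.16))
# shoulder: crop boundary
print("shift mm tool",1e3*M.T@(tip-m))
for dz in(-.002,.002):print(plane("side",(161.8,268.3),t[2]-.0368+dz))
# predicted ferrule outline for that centre
th=np.linspace(0,2*np.pi,60)
o=np.array([proj("side",m+.0115*np.array([np.cos(k),np.sin(k),0])) for k in th]);print(o.min(0),o.max(0))
o=np.array([proj("side",m+[0,0,.014]+.0115*np.array([np.cos(k),np.sin(k),0])) for k in th]);print(o.min(0),o.max(0))
```

```text
[[  6   8   9   8   9  26  42  48  49  48  48  45  45  42  40  48  73  88
   93  93]
 [  7   8   7   6  10  23  40  47  50  48  43  49  44  41  39  44  66  83
   91  92]
 [ 10   8   7   9  17  27  42  49  48  47  47  45  45  46  46  44  61  81
   91  94]
 [ 27  15  11  13  25  36  49  52  52  47  46  46  46  50  43  42  58  79
   93  96]
 [ 57  32  21  25  38  47  48  51  47  49  47  43  46  43  43  43  56  80
   93  98]
 [ 79  55  40  39  45  48  49  48  50  47  47  49  45  44  41  40  54  79
   95  97]
 [ 87  73  54  48  47  52  49  51  47  47  45  46  47  45  40  37  54  81
   95  99]
 [ 87  80  63  52  47  49  52  48  46  49  47  46  44  41  35  32  48  79
   96  97]
 [ 90  83  70  53  47  48  45  49  46  49  46  46  38  35  25  21  38  74
   94  99]
 [ 93  89  75  53  41  41  43  45  44  45  40  36  30  22  16  14  36  75
   96 100]
 [ 93  92  79  55  32  28  30  30  31  31  28  22  17  16  12  16  44  80
   98 100]
 [ 94  95  88  63  34  17  16  18  19  19  18  15  10  10  13  22  55  86
   97  98]
 [ 97  97  92  74  41  20  13  14  13  13  12  13  10  11  17  39  72  94
  100 
[... 1775 characters left out ...]
 527
  532 526]
 [499 498 500 507 501 496 483 484 475 475 472 475 495 505 519 530 532 534
  528 525]
 [492 501 508 507 503 502 500 505 498 508 500 512 512 521 530 531 535 529
  533 526]]
5.9 q [ 0.5195  0.1707  1.6456 -0.      1.3262 -0.8996] tcp [0.5393 0.3371 0.2697] 
 [[-0.9885  0.1511 -0.0008]
 [ 0.1511  0.9885 -0.0005]
 [ 0.0007 -0.0006 -1.    ]] F [ 0.8141 -0.849  -0.3048] [-0.0475 -0.0316  0.0074] w 0.2953724280524228 77.04749142983928
mouth [0.5391 0.3382 0.2329] tip [0.5401 0.3346 0.202 ] shoulder [0.5405 0.3353 0.16  ]
shift mm tool [-1.5536 -3.4258 30.883 ]
[0.5404 0.3369 0.2309]
[0.5379 0.3395 0.2349]
[154.8342 263.065 ] [168.7237 273.6938]
[153.6312 257.5275] [167.7215 268.143 ]
```

```bash
python3 -m inch '[-1.5,-2.5,0,0,0,0,20, 0,0,8,0,0,0,20, 0,0,8,0,0,0,20, 0,0,6,0,0,0,20, 0,0,0,0,0,0,20, 0,0,0,0,0,0,20, 0,0,0,0,0,0,20, 0,0,0,0,0,0,20]'
python3 - <<'E'
from h import *
s,M=st();a=shot("side");cv2.imwrite("pics/g3.png",crop(a,140,245,45,55,10))
s,M=st()
t=s["tool_pos"]
for off in(-.002,0):print(proj("side",[t[0]+off,t[1],t[2]-.0368]))
E
```

```text
time: 6.7
tool_pos: [0.541, 0.3333, 0.2488]
tcp_rot: [0.242, 3.132, 0.001]
wrist_force: [-0.1, -0.2, -0.4]
width: 0.303
grip_force: 77.0
6.7 q [ 0.5129  0.1792  1.6739  0.      1.2876 -0.9039] tcp [0.541  0.3333 0.2488] 
 [[-0.9882  0.1534  0.0008]
 [ 0.1534  0.9882  0.0004]
 [-0.0007  0.0006 -1.    ]] F [-0.1312 -0.222  -0.3973] [-0.0271  0.0166  0.0074] w 0.30266487827653465 77.04759314947296
6.75 q [ 0.513   0.1793  1.6739  0.      1.2876 -0.9038] tcp [0.541  0.3333 0.2488] 
 [[-0.9882  0.1534  0.0007]
 [ 0.1534  0.9882  0.0004]
 [-0.0007  0.0005 -1.    ]] F [ 0.092   0.6031 -0.7887] [ 0.0003  0.0111 -0.0403] w 0.298497793965382 77.04729045275599
[165.1314 274.3132]
[164.1789 273.9063]
```

View pics/g3.png

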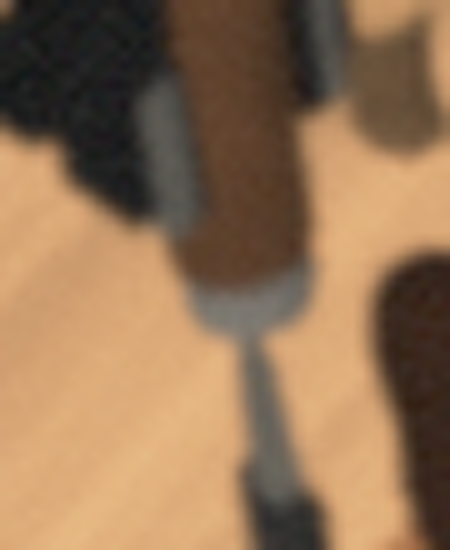

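Run:
```python
from h import *
m=plane("side",(164.4,273.0),.212);tip=plane("side",(164.9,278.3),.202);print(m,tip,tip-m,proj("side",[tip[0],tip[1],.212]))
```

```text
[0.5418 0.3315 0.212 ] [0.5401 0.3346 0.202 ] [-0.0017  0.003  -0.01  ] [164.1731 274.5871]
```

```bash
python3 -m inch '[0,1.5,0,0,0,0,20, 0,0,4,0,0,0,20, 0,0,4,0,0,0,20, 0,0,4,0,0,0,20, 0,0,4,0,0,0,20, 0,0,4,0,0,0,20, 0,0,0,0,0,0,20, 0,0,0,0,0,0,20]'
python3 - <<'E'
from h import *
s,M=st();a=shot("side");cv2.imwrite("pics/g4.png",crop(a,145,255,45,55,10))
E
```

```text
time: 7.55
tool_pos: [0.541, 0.3346, 0.2281]
tcp_rot: [-0.242, -3.132, 0.0]
wrist_force: [0.5, -0.5, -0.6]
width: 0.299
grip_force: 77.0
7.55 q [ 0.5147  0.1933  1.6958  0.      1.2529 -0.902 ] tcp [0.541  0.3346 0.2281] 
 [[-0.9882  0.1534 -0.0003]
 [ 0.1534  0.9882 -0.0002]
 [ 0.0003 -0.0002 -1.    ]] F [ 0.4829 -0.4653 -0.5601] [ 0.0112 -0.0587  0.0252] w 0.2989173004559839 77.04936746915337
```

View pics/g4.png

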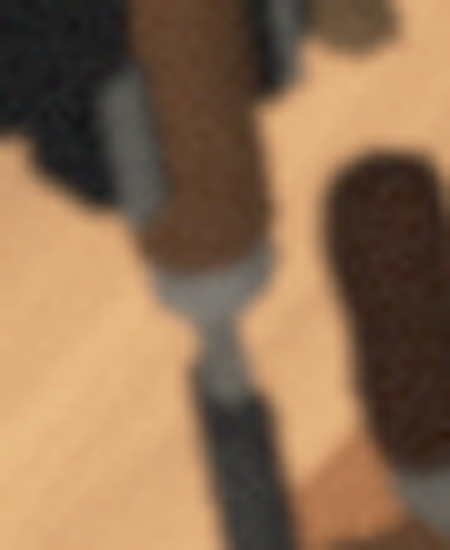

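The tang enters the mouth with no contact force: the ferrule's lower rim is at about side (166.5,287) and the shoulder at (168,294). I go on pressing.

```bash
python3 -m inch '[0,0,4,0,0,0,20, 0,0,4,0,0,0,20, 0,0,4,0,0,0,20, 0,0,4,0,0,0,20, 0,0,4,0,0,0,20, 0,0,4,0,0,0,20, 0,0,2,0,0,0,20, 0,0,0,0,0,0,20]' 100
```

```text
time: 8.4
tool_pos: [0.5411, 0.3347, 0.2024]
tcp_rot: [0.242, 3.132, 0.0]
wrist_force: [-0.0, -0.4, 2.4]
width: 0.295
grip_force: 96.1
```

```bash
python3 -m inch '[0,0,2,0,0,0,20, 0,0,1,0,0,0,20, 0,0,1,0,0,0,20, 0,0,1,0,0,0,20, 0,0,0.5,0,0,0,20, 0,0,0,0,0,0,20, 0,0,0,0,0,0,20, 0,0,0,0,0,0,20]'
```

```text
time: 9.2
tool_pos: [0.541, 0.3346, 0.1968]
tcp_rot: [0.242, 3.132, 0.0]
wrist_force: [0.7, -0.9, 4.6]
width: 0.292
grip_force: 96.2
```

```bash
python3 -m inch '[0,0,1,0,0,0,20, 0,0,1,0,0,0,20, 0,0,1,0,0,0,20, 0,0,1,0,0,0,20, 0,0,0.5,0,0,0,20, 0,0,0,0,0,0,20, 0,0,0,0,0,0,20, 0,0,0,0,0,0,20]'
```

```text
time: 10.0
tool_pos: [0.5431, 0.3359, 0.1963]
tcp_rot: [0.241, 3.127, 0.006]
wrist_force: [-0.3, -0.1, 14.5]
width: 0.294
grip_force: 96.7
```

```bash
python3 -m inch '[0,0,1,0,0,0,20, 0,0,1,0,0,0,20, 0,0,1,0,0,0,20, 0,0,1,0,0,0,20, 0,0,0,0,0,0,20, 0,0,0,0,0,0,20, 0,0,0,0,0,0,20, 0,0,0,0,0,0,20]'
python3 - <<'E'
from h import *
s,M=st();a=shot("side");cv2.imwrite("pics/g5.png",crop(a,145,260,45,55,10))
E
```

```text
time: 10.8
tool_pos: [0.5446, 0.3366, 0.1959]
tcp_rot: [0.241, 3.123, 0.01]
wrist_force: [-2.2, -1.7, 26.1]
width: 0.295
grip_force: 97.3
10.8 q [ 0.5147  0.2152  1.73    0.      1.1849 -0.902 ] tcp [0.5446 0.3366 0.1959] 
 [[-0.9881  0.1534  0.01  ]
 [ 0.1535  0.9881  0.0057]
 [-0.009   0.0071 -0.9999]] F [-2.1898 -1.7443 26.1464] [-0.2431  0.5131 -0.001 ] w 0.2946936132972108 97.3261803187549
```

View pics/g5.png

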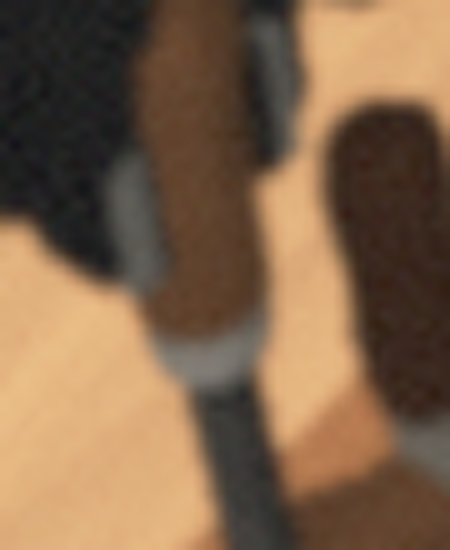

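The ferrule now sits on the blade shoulder at about side (166.5,298), so the handle is home at a hard stop of 26 N. Next I draw the file out.

```bash
python3 -m inch '[0,0,-8,0,0,0,20, 0,0,-10,0,0,0,20, 0,0,-15,0,0,0,20, 0,0,-25,0,0,0,20, 0,0,-30,0,0,0,20, 0,0,-35,0,0,0,20, 0,0,-40,0,0,0,20, 0,0,-35,0,0,0,20]'
python3 - <<'E'
from h import *
s,M=st();a=shot("side");t=s["tool_pos"]
u=proj("side",t-[0,0,.186]);v=proj("side",t-[0,0,.036]);print(u,v)
cv2.imwrite("pics/g6.png",crop(a,80,100,160,120,5))
E
```

```text
time: 11.65
tool_pos: [0.5406, 0.3344, 0.3876]
tcp_rot: [-0.242, -3.131, 0.001]
wrist_force: [0.3, 0.5, -0.6]
width: 0.297
grip_force: 96.2
11.65 q [ 0.5147  0.137   1.4732  0.      1.5326 -0.902 ] tcp [0.5406 0.3344 0.3876] 
 [[-0.9882  0.1535 -0.0011]
 [ 0.1535  0.9882 -0.0006]
 [ 0.001  -0.0007 -1.    ]] F [ 0.3355  0.5386 -0.6428] [ 0.0219 -0.0172 -0.0088] w 0.29703201902903675 96.20649596124167
[164.7372 278.2695] [152.1161 213.9362]
```

View pics/g6.png

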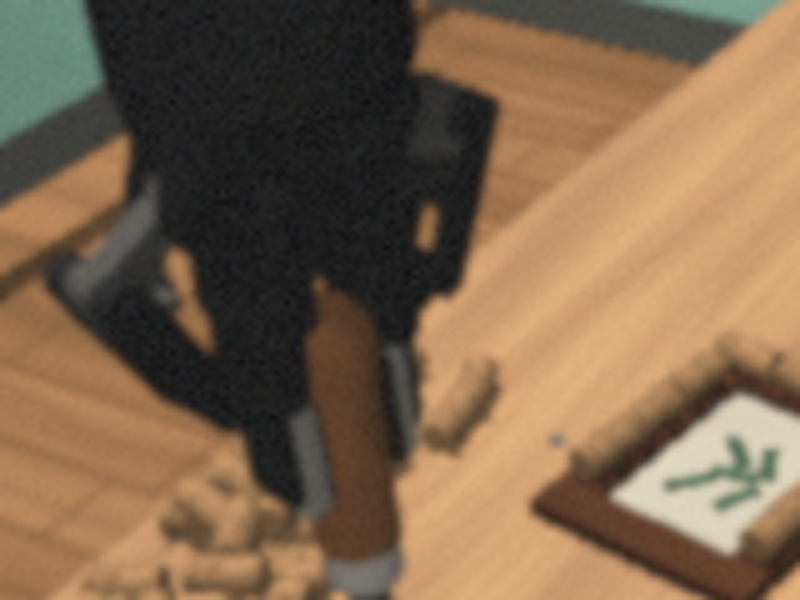

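The file hangs below the ferrule (dark blade at the bottom of the crop, side about (154,219)) and the frame is undisturbed. I carry it to the rail.

```bash
python3 -m inch '[-15,-17,0,0,0,0,20, -26,-29,0,0,0,0,20, -30,-34,0,0,0,0,20, -32,-36,0,0,0,0,20, -32,-36,0,0,0,0,20, -30,-34,0,0,0,0,20, -26,-29,0,0,0,0,20, -16,-18,0,0,0,0,20]'
python3 -m inch '[0,0,0,4,0,0,20, 0,0,0,7,0,0,20, 0,0,0,7,0,0,20, 0,0,0,7,0,0,20, 0,0,0,7,0,0,20, 0,0,0,7,0,0,20, 0,0,0,4,0,0,20, 0,0,0,0,0,0,20]'
cat > tgt.py <<'E'
from h import *
s,M=st();p=s["tool_pos"]+M@[0,0,.186];print("point pred",p,"tilt",np.degrees(np.arccos(-M[2,2])))
print("shift mm tool",1e3*M.T@(np.array([.6903,-.0525,.062])-p), "filex yaw",np.degrees(np.arctan2(M[1,0],M[0,0]))-180)
print("proj",[(proj(n,p),proj(n,s["tool_pos"]+M@[0,0,.036])) for n in P])
E
python3 tgt.py
```

```text
time: 12.5
tool_pos: [0.7107, 0.0694, 0.3844]
tcp_rot: [-0.245, -3.13, 0.002]
wrist_force: [0.5, 0.2, -1.2]
width: 0.298
grip_force: 96.3
time: 13.3
tool_pos: [0.7092, 0.075, 0.3812]
tcp_rot: [-0.212, -2.857, 1.129]
wrist_force: [0.3, 0.9, -1.8]
width: 0.292
grip_force: 96.4
13.3 q [ 0.3624  0.5009  1.1844 -0.6603  1.8287 -1.1103] tcp [0.7092 0.075  0.3812] 
 [[-0.9886  0.1047 -0.1083]
 [ 0.1505  0.722  -0.6753]
 [ 0.0075 -0.6839 -0.7295]] F [ 0.3357  0.9318 -1.8328] [ 0.5569 -0.1015  0.0027] w 0.29169776388372903 96.42872644304589
point pred [ 0.6891 -0.0506  0.2455] tilt 43.15284304753417
shift mm tool [ -2.8522 124.2416 134.9749] filex yaw -8.6533835023709
proj [(array([204.548 , 138.0994]), array([171.1004, 113.2808])), (array([268.2769, 138.863 ]), array([223.8574, 118.7372]))]
```

```bash
python3 -m inch '[0,8,9,0,0,0,20, -1,18,20,0,0,0,20, -1,24,26,0,0,0,20, -1,26,28,0,0,0,20, 0,24,26,0,0,0,20, 0,16,17,0,0,0,20, 0,8,9,0,0,0,20, 0,0,0,0,0,0,20]'
python3 tgt.py
python3 - <<'E'
from h import *
a=shot("side");b=shot("top")
cv2.imwrite("pics/g7.png",np.hstack([crop(a,170,110,80,110,5),crop(b,220,100,80,110,5)]))
E
```

```text
time: 14.1
tool_pos: [0.7119, 0.0699, 0.2014]
tcp_rot: [-0.221, -2.86, 1.128]
wrist_force: [-0.6, -0.0, -0.5]
width: 0.298
grip_force: 96.4
14.1 q [ 0.355   0.5943  1.374  -0.6373  1.5966 -0.9371] tcp [0.7119 0.0699 0.2014] 
 [[-0.988   0.1113 -0.1071]
 [ 0.1544  0.7223 -0.6741]
 [ 0.0023 -0.6825 -0.7308]] F [-0.5523 -0.0236 -0.4903] [ 0.5403 -0.0283 -0.0088] w 0.29816286423193306 96.42533454909426
point pred [ 0.692  -0.0555  0.0655] tilt 43.04343376017081
shift mm tool [2.1156 4.3401 0.7433] filex yaw -8.884385145536811
proj [(array([208.3005, 192.2232]), array([179.673 , 178.2856])), (array([267.3189, 154.1135]), array([230.5453, 139.1026]))]
```

View pics/g7.png

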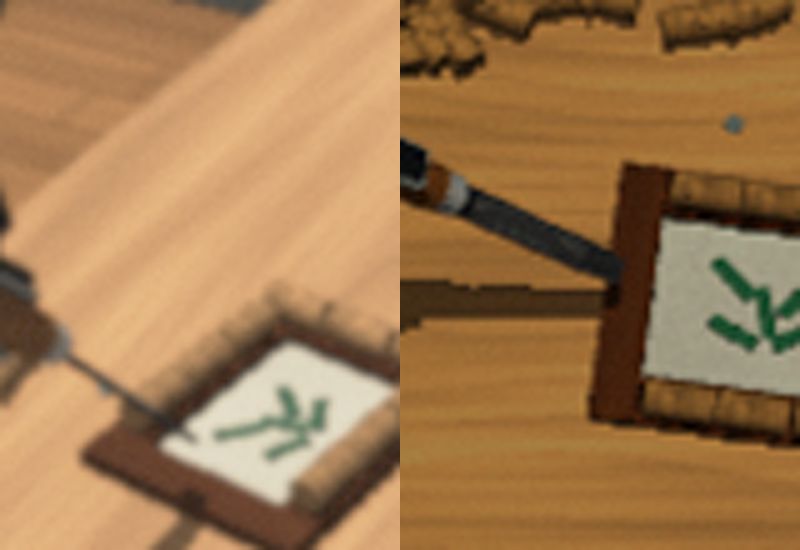

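The last picture shows the file's edge from the side (blade thin, point at about side (208.6,198)) and its broad face from above, the point over the bare rail at about top (264,154). I triangulate the point and shoulder.

Run:
```python
from h import *
p,e=tri((208.4,197.7),(264.0,154.2));q,e2=tri((183.5,179),(231.8,139.5));d=q-p
print(p,e,q,e2,np.linalg.norm(d),"tilt",np.degrees(np.arccos(d[2]/np.linalg.norm(d))))
s,M=st()
print("shift",1e3*M.T@(np.array([.6903,-.0525,.056])-p))
```

```text
[ 0.6917 -0.0476  0.0519] [np.float64(0.0033917319514191915), np.float64(0.0033917319514188897)] [0.7045 0.0409 0.1719] [np.float64(0.0035937323176393754), np.float64(0.0035937323176396412)] 0.14967240538674167 tilt 36.68272541410534
14.2 q [ 0.3555  0.592   1.3704 -0.6382  1.5975 -0.9374] tcp [0.7134 0.0706 0.2048] 
 [[-0.9881  0.1143 -0.1031]
 [ 0.1539  0.7229 -0.6736]
 [-0.0025 -0.6814 -0.7319]] F [ 0.2324  0.3705 -1.0658] [ 0.529  -0.0803  0.0454] w 0.29354273121045504 96.43524444953073
shift [ 0.6358 -6.5052  0.4468]
```

```bash
python3 -m inch '[0,2,0,1,0,0,20, 0,4,0,2,0,0,20, 0,4,0,2,0,0,20, 0,3,0,1,0,0,20, 0,0,0,0,0,0,20, 0,0,0,0,0,0,20, 0,0,0,0,0,0,20, 0,0,0,0,0,0,20]'
cat > fin.py <<'E'
from h import *
a=cv2.imread("pics/side0.png")[:,:,::-1].astype(int);b=cv2.imread("pics/top0.png")[:,:,::-1].astype(int)
s,M=st();p=s["tool_pos"]+M@[0,0,.186];print("rigid pred",p,np.degrees(np.arccos(-M[2,2])))
# file pixels: dark grey, low saturation
for n,(u,v,w,h) in(("side",(170,160,60,50)),("top",(225,125,50,45))):
    im=shot(n).astype(int);cv2.imwrite(f"pics/f_{n}.png",im[:,:,::-1]);ref=a if n=="side" else b
    m=((im.max(2)-im.min(2)<22)&(np.abs(im-ref).sum(2)>60)).astype(np.uint8);k=np.zeros_like(m);k[v:v+h,u:u+w]=m[v:v+h,u:u+w]
    N,l,S,c=cv2.connectedComponentsWithStats(k);i=1+np.argmax(S[1:,4]);print(n,S[i])
    ys,xs=np.where(l==i);o=np.argsort(xs)
    for x in sorted(set(xs))[::3]+[xs.max()-1,xs.max()]:print((x,ys[xs==x].min(),ys[xs==x].max()),end=' ')
    print()
E
python3 fin.py
```

```text
time: 15.0
tool_pos: [0.7142, 0.0795, 0.1943]
tcp_rot: [-0.217, -2.794, 1.273]
wrist_force: [-0.5, 1.0, -1.7]
width: 0.299
grip_force: 96.4
15.0 q [ 0.392   0.6544  1.3429 -0.704   1.6559 -0.8952] tcp [0.7142 0.0795 0.1943] 
 [[-0.9881  0.1015 -0.1155]
 [ 0.1538  0.6484 -0.7456]
 [-0.0008 -0.7545 -0.6563]] F [-0.4841  1.0201 -1.6894] [ 0.5927 -0.0861  0.0689] w 0.29875805504174663 96.44253985265095
rigid pred [ 0.6927 -0.0591  0.0722] 48.98011294201041
side [170 169   3   6  13]
(np.int64(170), np.int64(169), np.int64(173)) (np.int64(171), np.int64(170), np.int64(174)) (np.int64(172), np.int64(172), np.int64(174)) 
top [225 135  37  20 226]
(np.int64(225), np.int64(141), np.int64(141)) (np.int64(228), np.int64(135), np.int64(142)) (np.int64(231), np.int64(137), np.int64(143)) (np.int64(234), np.int64(139), np.int64(144)) (np.int64(237), np.int64(140), np.int64(145)) (np.int64(240), np.int64(141), np.int64(146)) (np.int64(243), np.int64(142), np.int64(148)) (np.int64(246), np.int64(144), np.int64(149)) (np.int64(249), np.int64(145), np.int64(150)) (np.int64(252), np.int64(146), np.int64(151)) (np.int64(255), np.int64(147), np.int64(152)) (np.int64(258), np.int64(148), np.int64(153)) (np.int64(261), np.int64(150), np.int64(154)) (np.int64(260), np.int64(149), np.int64(154)) (np.int64(261), np.int64(150), np.int64(154)) [ WARN:0@0.765] global loadsave.cpp:1063 imwrite_ Unsupported depth image for selected encoder is fallbacked to CV_8U.
```

Run:
```python
from h import *
a=cv2.imread("pics/side0.png").astype(int);f=cv2.imread("pics/f_side.png").astype(int)
d=np.abs(f-a).sum(2)
for r in range(174,208,2):
    x=np.where(d[r,170:235]>90)[0]+170;print(r,x.tolist())
```

```text
174 [170, 171, 172, 173]
176 [170, 171, 172, 173, 174, 175]
178 [170, 171, 172, 173, 174, 175, 179]
180 [170, 171, 172, 173, 174, 180]
182 [170, 171, 172, 173, 178, 179, 180, 181, 182]
184 [170, 177, 178, 179, 180, 181, 182, 183, 184, 185, 186]
186 [184, 185, 186, 187, 188, 189, 190, 191]
188 [191, 192, 193, 194, 195]
190 [194, 195, 196, 197, 198]
192 []
194 [207, 208]
196 []
198 []
200 []
202 []
204 []
206 []
```

Run:
```python
from h import *
for t in((207.8,195.5),(207.5,194.5)):
    p,e=tri(t,(262.5,152.2));print(p,e)
# plane through side blade line (x,row centres) and top blade line -> file axis
def nrm(n,a,b):
    d1=ray(n,a)[1];d2=ray(n,b)[1];v=np.cross(d1,d2);return v/np.linalg.norm(v)
d=np.cross(nrm("side",(179.5,182.0),(208,195.5)),nrm("top",(231,140),(258,150.6)));d/=np.linalg.norm(d);print(d,np.degrees(np.arccos(abs(d[2]))))
d=np.cross(nrm("side",(193,188),(208,195.5)),nrm("top",(231,140),(258,150.6)));d/=np.linalg.norm(d);print(d,np.degrees(np.arccos(abs(d[2]))))
```

```text
[ 0.6932 -0.0438  0.0627] [np.float64(0.005540422285147562), np.float64(0.005540422285147478)]
[ 0.693  -0.0434  0.0666] [np.float64(0.0048622246244453575), np.float64(0.0048622246244452655)]
[0.0968 0.6744 0.732 ] 42.94386020410698
[0.092  0.6669 0.7394] 42.31912570867407
```

```bash
python3 -c "
from workcell import job
print(job.finish_job())"
```

```text
the job is handed in; nothing more can be done
None
```

I handed the job in with the handle home on the tang and the file held still by the handle, but no verdict came back; from the cameras it slopes about 43° with its point about 5 cm above the bare rail and 7–10 mm (level) from its middle.

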